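Load the tube rocker and set its colour dial

ROBOT

A 7-joint arm with a two-finger parallel gripper is mounted at the origin on the work surface. World frame = base frame: x ahead of the robot, y to its left, z up, the work surface at z = 0. Lengths are in m, angles in rad, forces in N, time in s.
With the tool pointing down it reaches from about 0.4 to 0.875 m from the base axis. Payload 6.5 kg.
Tool frame: the origin (TCP) lies midway between the tips of the shut fingers; the grasp point (between the pads) lies robot.pinch_z behind it (robot.pinch_z is the distance from the TCP to the grasp point, in m); z points along the fingers, y is the direction in which the jaws open and shut (so a half turn about z gives the same grasp; the last joint's range is limited). The gripper opens to 88 mm and grips with 3 to 60 N. Pads are 18 mm wide; open, the fingers measure 123 mm over their backs; the gripper's body (75 mm by 187 mm) begins 45 mm behind the grasp point.
Start: joints at [1.164, 0.536, -0.004, 1.538, 0.003, 1.067, -0.071], TCP at [0.217, -0.613, 0.239] pointing down, gripper open.
Joint ranges: [-2.7, 2.7], [-0.37, 2.16], [-1.27, 1.26], [0.24, 2.4], [-1.31, 4.45], [0.19, 1.91], [-2.76, 2.76]. Speed limits (rad/s): [2.39, 2.39, 3.14, 3.14, 3.14, 3.14, 3.14].

INTERFACE

Orientations are given as a unit quaternion [w, x, y, z].
In Python, from rig import monitor, eyes, robot gives the robot as it stands.
- The arm moves only by the tool play_rows, never from a script. Its argument "targets" is one flat list of numbers, 7 for each row, row after row: the shift along the world's x, y, z in m, then the turn, a rotation vector about the world's x, y, z in degrees, then the finger opening in m, from 0 to 0.0881. In form: [dx, dy, dz, ax, ay, az, hand, dx, dy, dz, ax, ay, az, hand, ...]. A call has 1 to 5 rows; each row shifts and turns the commanded pose from where the row before left it; what a row does not reach is not made up. A row lasts 1/10 s, in which the tool goes at most 50 mm and 8.59 degrees, less where a joint would pass 70% of its speed; a pose out of reach is approached as far as the arm can. A call is refused whole if a number of a shift passes 0.05 or a number of a turn 8.59, either way. A call with a gripper value outside its range is refused whole. The fingers move at their own pace and stop on an object; "grip_force" is the grip in N (left out, the last holds). Time passes only in rows, so rows that do not move let the fingers close. It gives the time, the measured TCP pose, the force and the opening at its end, in the units of the state.
- monitor.state(): the state, without advancing time (a new reading comes with each control period).
- eyes.get_image(name): name is "side" or "top"; returns the picture (420x560x3 uint8, red, green, blue); there is no depth.
- eyes.camera_params(name): a dict with "mtx" (3x3 intrinsics, pixels), "R" (3x3) and "t" (3): a world point X has camera coordinates R X + t. Camera axes: x right, y down, z forward; pixel columns grow to the right and rows downward; lengths in m; the calibration is good to about 2 mm. A picture is of the moment at which its call begins. camera_params takes no time and is no camera call.
- robot.hand_in(): hands the job in, once; it reports no verdict.
The state is a dict: "clock": time; "joints": joint angles; "qd": joint speeds; "tau": joint torques, N m; "eef_pos": TCP position; "eef_rot": TCP orientation; "wrist_force": force on the tool from outside, world axes, zero at the start; "moment": the same for the moment, N m; "opening": finger opening in m.
Only numpy, scipy, OpenCV 4.12 (cv2) and the standard library are available. Lean on these libraries where they do the work, as an engineer would, in place of code of your own. Each camera call takes 0.05 s, during which the arm holds its last target. There are 200 camera calls.

TASK

Get the tube rocker ready: first push its raised platform down until it clicks and stays level, then move the tube rack that is waiting on the white pad onto the black mat in the middle of the platform, standing upright. Finally turn the rocker's dial so that its white pointer is at the mark of that rack's colour, let go, and leave the other two racks, the bottles, the beaker and the jar where they stand.

Things in the scene. Friction and masses are not known exactly. Their poses are not given: they have to be found in the camera images.
- rocker: White bench-top tube rocker, fixed, 280 deep (x) x 220 wide (y) mm; origin on the table under its middle, z up, its -x side is the front, where the dial is. Its housing reaches x -152..+130 mm, y +-110 mm, and up to 90 mm high at the back. Front panel slopes 30 degrees from level, rising from 24 mm high at the front edge to 76 mm. The platform covers the rear, level top at 85 mm.
- dial_grip (a point): Inside the black knob on the sloped panel, on its turning axis. z: that axis, out of the panel, leaning 30 degrees to the front; x: along the knob's bar to the end with the white pointer line. Bar 48 long x 14 thick (y, grip across it), ending 13 mm above this point along z; the disc below it (48 mm across) lies 22 mm below the point, the panel 32 mm.
- dial (a joint): Dial angle, rad, growing clockwise seen from outside the panel; a click every 0.56 rad: 0 = blue mark, 0.56 = yellow mark, 1.12, 1.68 and 2.24 = small grey marks, 2.80 = green mark. Stops just past both ends. Starts at one of the grey marks. About 0.1 N m carries it over a click; let go, it settles in the nearest one.
- platform (a joint): Platform tilt, rad: 0 = level, about 0.5 = raised by its spring (front edge up). Pushing down on the orange strip takes about 3 N, and about 11 N near 0.09 to click past a sprung catch, which then pulls it to 0, a firm stop, and holds it there.
- platform_press (a point): Middle of the orange strip (100 wide x 18 mm) on the top face at the platform's front edge, 145 mm from the hinge; moves with the platform. 85 mm above the table when level. The plate itself (155 x 200 x 10 mm) ends 11 mm further on.
- platform_middle (a point): Centre of the black rubber mat (110 x 84 mm, flat) on the top face of the platform (its middle), 75 mm from the hinge; moves with the platform. 85 mm above the table when level. x points away from the front, z out of the top face.
- platform_hinge (a point): On the platform's hinge axis (along the rocker's y), at the back of the rocker, 80 mm above the table; the platform's top face lies 5 mm above the axis.
- pad_middle (a point): Centre of the flat white pad (130 x 100 mm, no thickness to speak of) on the table, on which the one rack to load is waiting.
- rack_blue_mid (a point): Blue tube rack, a solid block 84 (its x) x 48 (its y) x 36 mm tall with a few round tube caps standing 12 mm above its top face (48 mm in all), about 0.2 kg; this point is the centre of the block, 18 mm above its underside; z up. Best gripped across its 48 mm width.
- rack_yellow_mid (a point): Yellow tube rack, a solid block 84 (its x) x 48 (its y) x 36 mm tall with a few round tube caps standing 12 mm above its top face (48 mm in all), about 0.2 kg; this point is the centre of the block, 18 mm above its underside; z up. Best gripped across its 48 mm width.
- rack_green_mid (a point): Green tube rack, a solid block 84 (its x) x 48 (its y) x 36 mm tall with a few round tube caps standing 12 mm above its top face (48 mm in all), about 0.2 kg; this point is the centre of the block, 18 mm above its underside; z up. Best gripped across its 48 mm width.
- reagent_mid (a point): Amber glass bottle, 60 mm across, 130 tall, stands loose; centre, half-way up.
- wash_mid (a point): White and red wash bottle, 66 mm across, 170 tall, stands loose; centre, half-way up.
- beaker_mid (a point): Glass beaker, 68 mm across, 80 tall, stands loose; centre, half-way up.
- vial_mid (a point): Small jar, 32 mm across, 50 tall, stands loose; centre, half-way up.

How it is judged:
On the way, in this order (a step that is already met when the one before it is completed fails the run):
1. the platform is level and stays so with the fingers off it (value of joint platform below 0.04 rad and contact force between the fingers and platform below 0.5 N), for 0.3 s.
2. the rack from the pad stands on the mat in the middle of the level platform, let go (value of joint platform below 0.04 rad and ((horizontal distance between rack_blue_mid and platform_middle below 0.03 m and height (world z) of rack_blue_mid between 0.094 and 0.112 m and angle between rack_blue_mid's own z axis and vertical below 0.1 rad and contact force between the fingers and rack_blue below 0.5 N and distance of each of rack_yellow_mid, rack_green_mid from where it was at the start of the episode below 0.04 m and horizontal distance between each of rack_yellow_mid, rack_green_mid and pad_middle above 0.08 m) or (horizontal distance between rack_yellow_mid and platform_middle below 0.03 m and height (world z) of rack_yellow_mid between 0.094 and 0.112 m and angle between rack_yellow_mid's own z axis and vertical below 0.1 rad and contact force between the fingers and rack_yellow below 0.5 N and distance of each of rack_blue_mid, rack_green_mid from where it was at the start of the episode below 0.04 m and horizontal distance between each of rack_blue_mid, rack_green_mid and pad_middle above 0.08 m) or (horizontal distance between rack_green_mid and platform_middle below 0.03 m and height (world z) of rack_green_mid between 0.094 and 0.112 m and angle between rack_green_mid's own z axis and vertical below 0.1 rad and contact force between the fingers and rack_green below 0.5 N and distance of each of rack_blue_mid, rack_yellow_mid from where it was at the start of the episode below 0.04 m and horizontal distance between each of rack_blue_mid, rack_yellow_mid and pad_middle above 0.08 m))), for 0.3 s.
3. the dial points at the mark of that rack's colour (value of joint platform below 0.04 rad and ((horizontal distance between rack_blue_mid and platform_middle below 0.03 m and height (world z) of rack_blue_mid between 0.094 and 0.112 m and angle between rack_blue_mid's own z axis and vertical below 0.1 rad and contact force between the fingers and rack_blue below 0.5 N and distance of each of rack_yellow_mid, rack_green_mid from where it was at the start of the episode below 0.04 m and horizontal distance between each of rack_yellow_mid, rack_green_mid and pad_middle above 0.08 m and value of joint dial between -0.12 and 0.12 rad) or (horizontal distance between rack_yellow_mid and platform_middle below 0.03 m and height (world z) of rack_yellow_mid between 0.094 and 0.112 m and angle between rack_yellow_mid's own z axis and vertical below 0.1 rad and contact force between the fingers and rack_yellow below 0.5 N and distance of each of rack_blue_mid, rack_green_mid from where it was at the start of the episode below 0.04 m and horizontal distance between each of rack_blue_mid, rack_green_mid and pad_middle above 0.08 m and value of joint dial between 0.44 and 0.68 rad) or (horizontal distance between rack_green_mid and platform_middle below 0.03 m and height (world z) of rack_green_mid between 0.094 and 0.112 m and angle between rack_green_mid's own z axis and vertical below 0.1 rad and contact force between the fingers and rack_green below 0.5 N and distance of each of rack_blue_mid, rack_yellow_mid from where it was at the start of the episode below 0.04 m and horizontal distance between each of rack_blue_mid, rack_yellow_mid and pad_middle above 0.08 m and value of joint dial between 2.68 and 2.92 rad))), for 0.2 s.
At the end, for the whole second after the job is handed in: The platform is level (within 0.04 rad), the rack that began on the white pad stands upright and at rest on it, its centre within 30 mm of the platform's middle, the dial is within 0.12 rad of that rack's colour mark and still, the other racks are within 40 mm of where they were (value of joint platform below 0.04 rad and ((horizontal distance between rack_blue_mid and platform_middle below 0.03 m and height (world z) of rack_blue_mid between 0.094 and 0.112 m and angle between rack_blue_mid's own z axis and vertical below 0.1 rad and contact force between the fingers and rack_blue below 0.5 N and distance of each of rack_yellow_mid, rack_green_mid from where it was at the start of the episode below 0.04 m and horizontal distance between each of rack_yellow_mid, rack_green_mid and pad_middle above 0.08 m and value of joint dial between -0.12 and 0.12 rad and linear speed of rack_blue below 0.02 m/s) or (horizontal distance between rack_yellow_mid and platform_middle below 0.03 m and height (world z) of rack_yellow_mid between 0.094 and 0.112 m and angle between rack_yellow_mid's own z axis and vertical below 0.1 rad and contact force between the fingers and rack_yellow below 0.5 N and distance of each of rack_blue_mid, rack_green_mid from where it was at the start of the episode below 0.04 m and horizontal distance between each of rack_blue_mid, rack_green_mid and pad_middle above 0.08 m and value of joint dial between 0.44 and 0.68 rad and linear speed of rack_yellow below 0.02 m/s) or (horizontal distance between rack_green_mid and platform_middle below 0.03 m and height (world z) of rack_green_mid between 0.094 and 0.112 m and angle between rack_green_mid's own z axis and vertical below 0.1 rad and contact force between the fingers and rack_green below 0.5 N and distance of each of rack_blue_mid, rack_yellow_mid from where it was at the start of the episode below 0.04 m and horizontal distance between each of rack_blue_mid, rack_yellow_mid and pad_middle above 0.08 m and value of joint dial between 2.68 and 2.92 rad and linear speed of rack_green below 0.02 m/s)) and velocity of joint dial between -0.05 and 0.05 rad/s); the robot touches nothing.
It fails at once if the amber bottle is tipped or pushed more than 40 mm (angle between reagent_mid's own z axis and vertical above 0.4 rad or distance of reagent_mid from where it was at the start of the episode above 0.04 m).
It fails at once if the white wash bottle is tipped or pushed more than 40 mm (angle between wash_mid's own z axis and vertical above 0.4 rad or distance of wash_mid from where it was at the start of the episode above 0.04 m).
It fails at once if the glass beaker is tipped or pushed more than 40 mm (angle between beaker_mid's own z axis and vertical above 0.4 rad or distance of beaker_mid from where it was at the start of the episode above 0.04 m).
It fails at once if the small jar is tipped or pushed more than 40 mm (angle between vial_mid's own z axis and vertical above 0.4 rad or distance of vial_mid from where it was at the start of the episode above 0.04 m).
It fails at once if a rack is tipped over (angle between any of rack_blue_mid, rack_yellow_mid, rack_green_mid's own z axis and vertical above 0.7 rad).
It also fails if it takes over 72 s, if anything falls off the work surface, if the arm or the gripper's body presses on something with over 40 N, if the wrist force passes 120 N, or if a joint passes its speed limit or range.

## Working session

There is one attempt and no reset: what is moved stays moved. The work goes in short steps, Python scripts to look and compute and a tool call to move; the robot and the scene stay as the last step left them, time stands still between calls to the robot, and variables do not carry over. Pictures are saved under pics/ and viewed, about 8 in all and at most 12, crops included, and the job is handed in when it is done.

Besides the shell and the picture viewer there is one more tool, called as a command line: name --argument value ..., lists and objects as JSON in quotes. play_rows: Moves the arm, as the interface text tells. Its arguments: {"type":"object","properties":{"targets":{"type":"array","items":{"type":"number"}},"grip_force":{"type":"number"}},"required":["targets"]}

```bash
mkdir -p pics; ls; python3 - <<'E'
from rig import monitor, eyes, robot
import cv2
for n in ("side","top"):
    cv2.imwrite(f"pics/{n}0.png",eyes.get_image(n)[:,:,::-1])
    p=eyes.camera_params(n);print(n,p)
print(monitor.state(),robot.pinch_z)
E
```

```text
pics
side {'mtx': array([[445.96756727,   0.        , 279.29013803],
       [  0.        , 445.96756727, 207.9318003 ],
       [  0.        ,   0.        ,   1.        ]]), 'R': array([[ 9.90308536e-01, -1.38884845e-01, -4.83801453e-05],
       [-1.06813369e-01, -7.61402406e-01, -6.39419487e-01],
       [ 8.87688398e-02,  6.33227744e-01, -7.68858061e-01]]), 't': array([-0.58853071,  0.05400629,  1.31534031])}
top {'mtx': array([[433.6427185 ,   0.        , 275.86414484],
       [  0.        , 433.6427185 , 213.20829112],
       [  0.        ,   0.        ,   1.        ]]), 'R': array([[-0.00340188, -0.99978125,  0.02063706],
       [-0.99864597,  0.00232529, -0.0519695 ],
       [ 0.05191015, -0.02078591, -0.99843542]]), 't': array([-0.08998663,  0.59479417,  1.04701292])}
{'clock': 0.1, 'joints': array([ 1.16378031,  0.53708006, -0.00441786,  1.53871598,  0.00260646,
        1.06729087, -0.07118173]), 'qd': array([-6.56857387e-06, -1.27299101e-03,  9.80600936e-04, -1.53559825e-03,
        4.02909447e-04, -6.20648592e-04,  1.52243953e-03]), 'tau': array([ 2.21087670e-03, -5.72078311e+01,  9.94089246e-01, -2.52230859e+01,
       -5.61379362e-02,  1.34551417e-02,  6.68497637e-05]), 'eef_pos': array([ 0.21706801, -0.61212983,  0.23795634]), 'eef_rot': array([-7.20166760e-04,  9.85509013e-01,  1.69621432e-01, -1.88199777e-04]), 'wrist_force': array([ 0.49846655, -0.17595628, -0.37699943]), 'moment': array([ 0.01300138,  0.02323137, -0.04918651]), 'opening': 0.08826917274673349} 0.0187
```

View pics/top0.png

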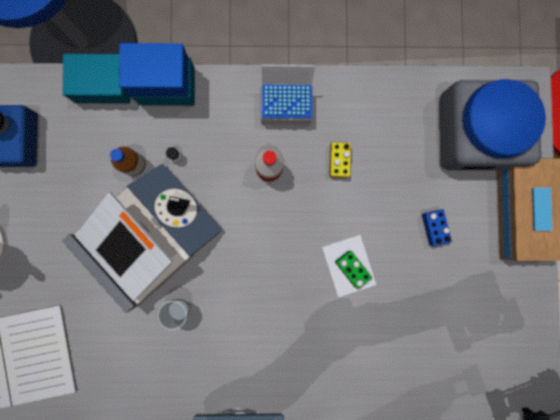

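View pics/side0.png

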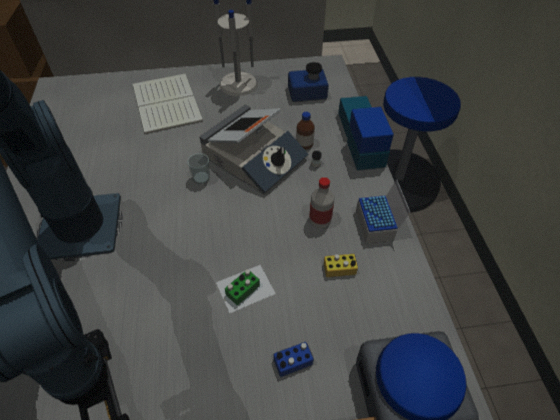

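The top view shows the green rack on the white pad (~352,268), so green is the target. The rocker is at about (143,235), with its dial at (177,207) and the orange strip at (137,230). I'll enlarge both for a precise measurement.

```bash
python3 - <<'E'
import cv2,numpy as np
t=cv2.imread("pics/top0.png");s=cv2.imread("pics/side0.png")
a=cv2.resize(t[160:320,55:235],None,fx=3.3,fy=3.3,interpolation=cv2.INTER_CUBIC)  # 594x528
b=cv2.resize(t[225:305,315:385],(206,236),interpolation=cv2.INTER_CUBIC)
c=cv2.resize(s[95:200,195:315],(206,180),interpolation=cv2.INTER_CUBIC)
o=np.zeros((528,800,3),np.uint8);o[:,:594]=a;o[:236,594:]=b;o[240:420,594:]=c
cv2.imwrite("pics/crop1.png",o)
E
```

```text
(no output)
```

View pics/crop1.png

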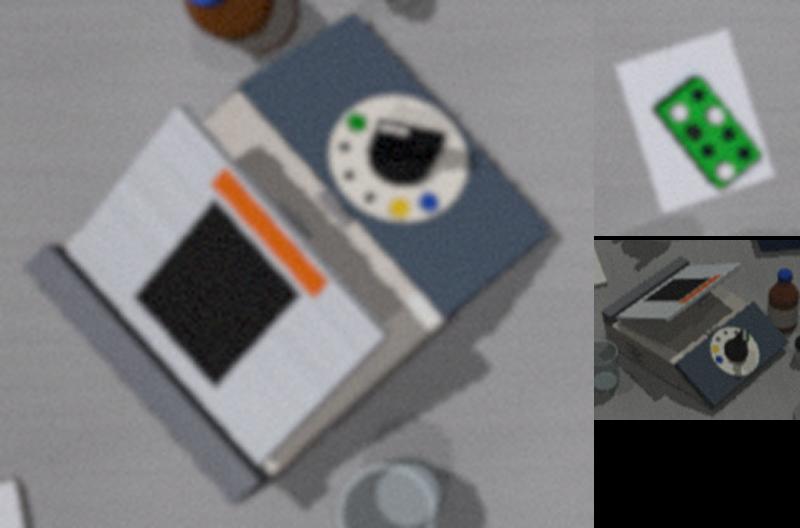

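```bash
cat > h.py <<'E'
import numpy as np,cv2
from scipy.optimize import least_squares
from rig import eyes
def proj(n,X):
    p=eyes.camera_params(n);c=np.atleast_2d(X)@p["R"].T+p["t"];q=c@p["mtx"].T
    return q[:,:2]/q[:,2:]
def ray(n,px,z):
    p=eyes.camera_params(n);d=p["R"].T@np.linalg.solve(p["mtx"],[*px,1]);c=-p["R"].T@p["t"]
    return c+d*(z-c[2])/d[2]
def toW(x,y,a,P):
    P=np.atleast_2d(P);c,s=np.cos(a),np.sin(a)
    return np.c_[x+c*P[:,0]-s*P[:,1],y+s*P[:,0]+c*P[:,1],P[:,2]]
u=np.array([np.cos(np.pi/6),0,.5]);n=np.array([-.5,0,np.cos(np.pi/6)]);ey=np.array([0,1,0])
def plate(hx,t,d,y,h=.005):  # d from hinge toward front
    return [hx-d*np.cos(t)+(-h)*np.sin(t)*-1*0+ -h*0+ h*np.sin(t), y, .080+d*np.sin(t)+h*np.cos(t)]
E
cat > fit.py <<'E'
from h import *
crop=lambda L:np.array(L,float)/3.3+[55,160]
# raised platform: normal leans to the back (+x)
def model(p):
    x,y,a,hx,t,dd,r,ang=p
    P=[[-.152,-.11,.024],[-.152,.11,.024]]
    P+=[plate(hx,t,d,w) for d,w in((.154,-.05),(.154,.05),(.130,-.042),(.130,.042),(.02,.042),(.02,-.042),(.156,-.1),(.156,.1))]
    c=np.array([-.152,0,.024])+dd*u+.001*n
    for th in (0,.56,1.12,1.68,2.24,2.8): P.append(c+r*(np.cos(th-1.4)*u-np.sin(th-1.4)*ey))
    g=c+(.032+.013)*n; e=np.cos(ang-1.4)*u-np.sin(ang-1.4)*ey
    P+=[g+.024*e,g-.024*e]
    return toW(x,y,a,P),toW(x,y,a,[c+.031*n])[0]
obs=crop([(358,15),(552,235),(225,170),(326,290),(212,203),(297,295),(215,383),(137,297),(180,108),(383,333),
 (428,202),(400,208),(369,197),(349,175),(344,147),(357,122),(378,126),(444,138)])
f=lambda p:(proj("top",model(p)[0])-obs).ravel()
best=min((least_squares(f,[.57,.3,2.3,.11,.45,.05,.035,a],loss="soft_l1") for a in(1.1,1.7,2.2)),key=lambda s:s.cost)
p=best.x;print(best.cost,p.round(4));print(f(p).reshape(-1,2).round(1).tolist())
print("grip",model(p)[1])
hx,t=p[3],p[4]
for nm,tt,d in(("press_now",t,.145),("press_lvl",0,.145),("mid_lvl",0,.075)):print(nm,toW(*p[:3],[plate(hx,tt,d,0)])[0].round(4))
# rack
ob=np.array([(103,75),(166,157),(126,188),(61,107)])/2.946+[315,225]
im=cv2.imread("pics/top0.png").astype(int);m=((im[...,1]-im[...,2]>40)&(im[...,1]-im[...,0]>40)).astype(np.uint8);m[:,:315]=0
ys,xs=np.nonzero(m);R=cv2.minAreaRect(np.c_[xs,ys].astype(np.float32));print("rect",R)
B=[[sx*.042,sy*.024,.036] for sx,sy in((1,1),(1,-1),(-1,-1),(-1,1))]
g=lambda q,o:(proj("top",toW(*q,B))-o).ravel()
r=min((least_squares(g,[*ray("top",ob.mean(0),.036)[:2],a],args=(np.roll(ob,k,0),)) for a in(0.5,) for k in range(4)),key=lambda s:s.cost)
print("rack",r.cost,r.x)
for nm,px,z in(("wash",(268,158),.17),("beaker",(177,310),.08),("jar",(172,153),.05),("amber",(117,154),.13)):print(nm,ray("top",px,z).round(3))
print("pad",ray("top",(349,266),0))
s=cv2.imread("pics/side0.png")
for q in proj("side",np.r_[model(p)[0],toW(*r.x,B)]):cv2.circle(s,tuple((q).round().astype(int)),1,(0,0,255),-1)
cv2.imwrite("pics/ov.png",cv2.resize(s[95:310,190:320],None,fx=2.7,fy=2.7))
np.save("p.npy",p)
E
python3 fit.py
```

```text
9.641046859861607 [0.5335 0.2253 2.3009 0.0978 0.5154 0.0509 0.0389 2.2197]
[[-1.5, -1.4], [-0.1, -0.9], [-0.3, -0.9], [0.5, -1.9], [0.5, -1.2], [0.8, 0.3], [0.0, 1.6], [-1.1, -0.3], [-1.9, -0.3], [-0.4, 2.3], [0.3, 0.4], [-0.1, 0.2], [0.3, 0.5], [0.2, 0.3], [0.3, 0.2], [0.2, 0.4], [-0.0, 0.2], [1.0, 0.3]]
grip [0.6161281  0.13295984 0.07714984]
press_now [0.5507 0.206  0.1558]
press_lvl [0.565  0.1901 0.085 ]
mid_lvl [0.5183 0.2423 0.085 ]
rect ((353.42266845703125, 269.3106994628906), (34.7103385925293, 18.815473556518555), 51.8427734375)
rack 2.9321433412378344 [ 0.45734652 -0.27762382 -2.48535949]
wash [ 0.703 -0.072  0.17 ]
beaker [0.372 0.135 0.08 ]
jar [0.737 0.156 0.05 ]
amber [0.719 0.258 0.13 ]
pad [ 0.46370148 -0.27322493  0.        ]
```

View pics/ov.png

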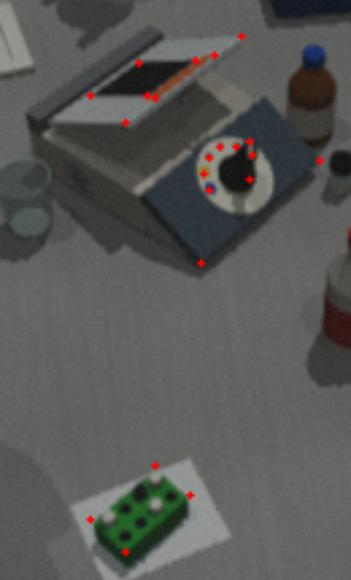

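play_rows --targets '[0.0243,0.0332,0,0,0,3.62,0,0.0243,0.0332,0,0,0,3.62,0,0.0243,0.0332,0,0,0,3.62,0,0.0243,0.0332,0,0,0,3.62,0,0.0243,0.0332,0,0,0,3.62,0]' --grip_force 20

```text
clock: 0.6
eef_pos: [0.3394, -0.445, 0.2385]
eef_rot: [-0.0, 0.946, 0.324, -0.0]
wrist_force: [0.7, -0.1, 0.0]
opening: 0.05
```

play_rows --targets '[0.0243,0.0332,0,0,0,0,0,0.0243,0.0332,0,0,0,0,0,0.0243,0.0332,0,0,0,0,0,0.0243,0.0332,0,0,0,0,0,0.0243,0.0332,0,0,0,0,0]'

```text
clock: 1.1
eef_pos: [0.4608, -0.2791, 0.2385]
eef_rot: [-0.0, 0.947, 0.322, -0.0]
wrist_force: [0.5, -0.3, -0.7]
opening: 0.0104
```

play_rows --targets '[0.008,0.04,0,0,0,0,0,0.008,0.04,0,0,0,0,0,0.008,0.04,0,0,0,0,0,0.008,0.04,0,0,0,0,0,0.008,0.04,0,0,0,0,0]'

```text
clock: 1.6
eef_pos: [0.5001, -0.0791, 0.2385]
eef_rot: [-0.0, 0.947, 0.322, -0.0]
wrist_force: [0.3, -0.3, -0.5]
opening: 0.0005
```

play_rows --targets '[0.008,0.04,0,0,0,0,0,0.008,0.04,0,0,0,0,0,0.008,0.04,0,0,0,0,0,0.008,0.04,0,0,0,0,0,0.008,0.04,0,0,0,0,0]'

```text
clock: 2.1
eef_pos: [0.5401, 0.1208, 0.2385]
eef_rot: [0.0, 0.947, 0.322, -0.0]
wrist_force: [0.6, 0.0, 0.4]
opening: 0.0004
```

play_rows --targets '[0.0055,0.0425,-0.02,0,0,0,0,0.0055,0.0425,-0.04,0,0,0,0,0,0,-0.01,0,0,0,0,0.002,-0.002,-0.015,0,0,0,0,0.002,-0.002,-0.015,0,0,0,0]'

```text
clock: 2.6
eef_pos: [0.5561, 0.1921, 0.1444]
eef_rot: [0.001, 0.947, 0.322, 0.001]
wrist_force: [1.2, -1.3, 3.4]
opening: 0.0007
```

play_rows --targets '[0.002,-0.002,-0.012,0,0,0,0,0.002,-0.002,-0.012,0,0,0,0,0.001,-0.002,-0.01,0,0,0,0,0.001,-0.002,-0.01,0,0,0,0,0,0,0,0,0,0,0]'

```text
clock: 3.1
eef_pos: [0.5603, 0.1856, 0.0995]
eef_rot: [-0.0, 0.947, 0.322, -0.001]
wrist_force: [0.9, -1.0, 2.2]
opening: 0.0004
```

play_rows --targets '[0,0,-0.005,0,0,0,0,0,0,-0.004,0,0,0,0,0,0,-0.004,0,0,0,0,0,0,-0.002,0,0,0,0,0,0,0,0,0,0,0]'

```text
clock: 3.6
eef_pos: [0.5595, 0.1866, 0.0855]
eef_rot: [-0.0, 0.946, 0.323, -0.001]
wrist_force: [-0.5, -0.7, 3.6]
opening: 0.0007
```

play_rows --targets '[0,0,-0.002,0,0,0,0,0,0,-0.001,0,0,0,0]'

```text
clock: 3.8
eef_pos: [0.5597, 0.1867, 0.085]
eef_rot: [0.0, 0.946, 0.323, -0.001]
wrist_force: [-10.9, -5.0, 34.9]
opening: 0.0003
```

play_rows --targets '[0,0,0.02,0,0,0,0,0,0,0.045,0,0,0,0,0,0,0.045,0,0,0,0.08,-0.0103,-0.0465,0,0,0,0,0.088,-0.0103,-0.0465,0,0,0,0,0.088]'

```text
clock: 4.3
eef_pos: [0.5399, 0.0943, 0.1939]
eef_rot: [-0.0, 0.946, 0.324, 0.001]
wrist_force: [0.1, -1.1, -0.4]
opening: 0.0225
```

play_rows --targets '[-0.0103,-0.0465,0,0,0,0,0.088,-0.0103,-0.0465,0,0,0,0,0.088,-0.0103,-0.0465,0,0,0,0,0.088,-0.0103,-0.0465,0,0,0,0,0.088,0,0,0,0,0,0,0.088]'

```text
clock: 4.8
eef_pos: [0.4962, -0.0999, 0.192]
eef_rot: [0.001, 0.948, 0.318, -0.002]
wrist_force: [0.1, 0.7, -0.1]
opening: 0.0625
```

```bash
python3 - <<'E'
from h import *
t=eyes.get_image("top")[:,:,::-1]
cv2.imwrite("pics/t2.png",cv2.resize(t[140:330,50:400],(800,434),interpolation=cv2.INTER_CUBIC))
E
```

```text
(no output)
```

View pics/t2.png

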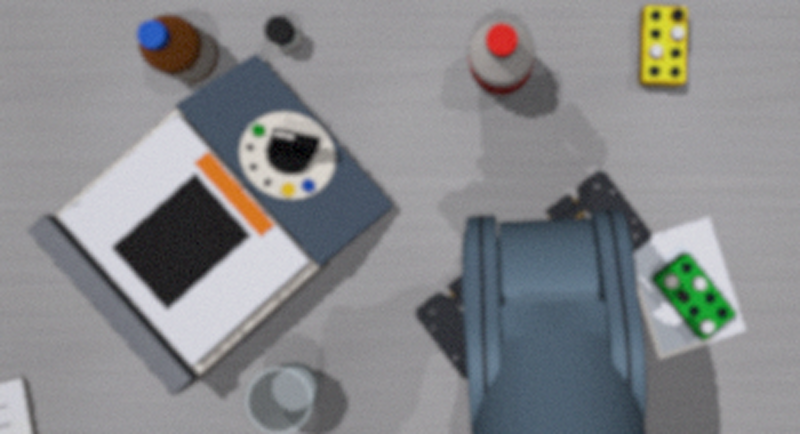

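The platform is level, the dial pointer still sits at the last grey mark, and the mat corners are at crop (198,175), (248,237), (168,307), (113,245). Next I'll check the mat centre and move on.

```bash
python3 - <<'E'
from h import *
print(ray("top",np.array([182,241])/2.2857+[50,140],.085))
print(ray("top",np.array([695,296])/2.2857+[50,140],.036))
E
```

```text
[0.51850448 0.24190509 0.085     ]
[ 0.45780893 -0.27852119  0.036     ]
```

play_rows --targets '[-0.0097,-0.0445,0,0,0,0.25,0.088,-0.0097,-0.0445,0,0,0,0.25,0.088,-0.0097,-0.0445,0,0,0,0,0.088,-0.0097,-0.0445,0,0,0,0,0.088,0,0,0,0,0,0,0.088]'

```text
clock: 5.35
eef_pos: [0.4581, -0.276, 0.1922]
eef_rot: [0.001, 0.946, 0.323, -0.001]
wrist_force: [-0.9, -0.1, 0.2]
opening: 0.0879
```

play_rows --targets '[0,-0.001,-0.045,0,0,0,0.088,0,-0.001,-0.045,0,0,0,0.088,0,0,-0.04,0,0,0,0.088,0,0,-0.03,0,0,0,0.088,0,0,-0.024,0,0,0,0.088]'

```text
clock: 5.85
eef_pos: [0.4601, -0.2697, 0.0064]
eef_rot: [-0.002, 0.945, 0.328, -0.0]
wrist_force: [0.5, 0.5, -0.1]
opening: 0.0878
```

play_rows --targets '[0,0,0,0,0,0,0.03,0,0,0,0,0,0,0.03,0,0,0,0,0,0,0.03,0,0,0,0,0,0,0.03,0,0,0,0,0,0,0.03]' --grip_force 25

```text
clock: 6.35
eef_pos: [0.461, -0.2735, 0.0099]
eef_rot: [0.001, 0.945, 0.327, 0.001]
wrist_force: [1.4, -1.6, -0.1]
opening: 0.05
```

play_rows --targets '[0,0,0,0,0,0,0.03,0,0,0.02,0,0,0,0.03,0,0,0.04,0,0,0,0.03,0,0,0.045,0,0,0,0.03,0,0,0.045,0,0,0,0.03]'

```text
clock: 6.85
eef_pos: [0.4588, -0.2724, 0.1598]
eef_rot: [-0.001, 0.945, 0.327, -0.001]
wrist_force: [0.9, -0.2, -2.9]
opening: 0.0478
```

play_rows --targets '[0.0058,0.047,0,0,0,0.4,0.03,0.0058,0.047,0,0,0,0.4,0.03,0.0058,0.047,0,0,0,0.4,0.03,0.0058,0.047,0,0,0,0.4,0.03,0.0058,0.047,0,0,0,0.4,0.03]'

```text
clock: 7.35
eef_pos: [0.4881, -0.0362, 0.1586]
eef_rot: [-0.0, 0.939, 0.343, -0.0]
wrist_force: [1.2, 0.2, -2.2]
opening: 0.0478
```

play_rows --targets '[0.0058,0.047,0,0,0,0.4,0.03,0.0058,0.047,0,0,0,0.4,0.03,0.0058,0.047,0,0,0,0.4,0.03,0.0058,0.047,0,0,0,0.4,0.03,0.0058,0.047,0,0,0,0,0.03]'

```text
clock: 7.85
eef_pos: [0.5172, 0.1986, 0.1584]
eef_rot: [0.0, 0.934, 0.356, -0.001]
wrist_force: [0.6, -0.7, -2.1]
opening: 0.0476
```

play_rows --targets '[0.0055,0.047,0,0,0,0,0.03,0,0,0,0,0,0,0.03]'

```text
clock: 8.05
eef_pos: [0.5216, 0.2529, 0.159]
eef_rot: [-0.003, 0.933, 0.361, 0.001]
wrist_force: [-0.2, -0.2, -2.5]
opening: 0.0476
```

play_rows --targets '[0,-0.003,-0.03,0,0,0,0.03,0,-0.002,-0.02,0,0,0,0.03,0,0,-0.009,0,0,0,0.03,0,0,0,0,0,0,0.03,0,0,0,0,0,0,0.03]'

```text
clock: 8.55
eef_pos: [0.5237, 0.2394, 0.1003]
eef_rot: [-0.0, 0.934, 0.356, 0.0]
wrist_force: [0.3, 0.6, -1.3]
opening: 0.0478
```

play_rows --targets '[0,0.003,-0.003,0,0,0,0.03,0,0,-0.002,0,0,0,0.03,0,0,-0.002,0,0,0,0.03,0,0,0,0,0,0,0.03]'

```text
clock: 8.95
eef_pos: [0.5238, 0.243, 0.0947]
eef_rot: [0.0, 0.934, 0.356, 0.001]
wrist_force: [-4.4, -1.5, 13.8]
opening: 0.0477
```

play_rows --targets '[0,0,0.001,0,0,0,0.06,0,0,0,0,0,0,0.075,0,0,0,0,0,0,0.08,0,0,0,0,0,0,0.08,0,0,0,0,0,0,0.08]'

```text
clock: 9.45
eef_pos: [0.5233, 0.2421, 0.0935]
eef_rot: [0.0, 0.934, 0.356, -0.0]
wrist_force: [-0.1, 0.1, -0.7]
opening: 0.0799
```

play_rows --targets '[0,0,0.02,0,0,0,0.08,0,0,0.04,0,0,0,0.08,0,0,0.045,0,0,0,0.08,0,0,0.045,0,0,0,0.04,0,0,0,0,0,0,0.04]'

```text
clock: 9.95
eef_pos: [0.5265, 0.2442, 0.2499]
eef_rot: [-0.001, 0.934, 0.356, 0.005]
wrist_force: [0.3, 1.3, -0.1]
opening: 0.066
```

```bash
cat > dial.py <<'E'
from h import *
from rig import monitor
from scipy.spatial.transform import Rotation as Ro
s=monitor.state();q=s["eef_rot"];R0=Ro.from_quat([*q[1:],q[0]])
p=np.load("p.npy");a=p[2]
W=lambda v:Ro.from_euler("z",a).apply(v)
for ang in (2.24,2.8):
    e=W(np.cos(ang-1.4)*u-np.sin(ang-1.4)*ey)
    for sg in(1,-1):
        z=-W(n);x=sg*e;R1=Ro.from_matrix(np.c_[x,np.cross(z,x),z])
        print(ang,sg,"rotvec deg",np.degrees((R1*R0.inv()).as_rotvec()).round(1),"mag",np.degrees((R1*R0.inv()).magnitude()).round(1))
g=np.array([.6161,.1330,.0771])
for h in (.10,.0): print("tcp at height",h,(g+W(n)*(h-.0187)).round(4))
print("n",W(n).round(4),"tcp",s["eef_pos"],"j",s["joints"].round(2),s["clock"],s["opening"])
E
python3 dial.py
python3 - <<'E'
from h import *
v=eyes.get_image("side")[:,:,::-1];t=eyes.get_image("top")[:,:,::-1]
o=np.hstack([cv2.resize(v[80:230,160:340],(480,400)),cv2.resize(t[160:320,70:200],(320,400))])
cv2.imwrite("pics/v3.png",o)
E
```

```text
2.24 1 rotvec deg [28.2 11.3 41.2] mag 51.2
2.24 -1 rotvec deg [ -13.2   36.6 -134.2] mag 139.7
2.8 1 rotvec deg [23.7 18.6  9.8] mag 31.7
2.8 -1 rotvec deg [ -25.8   35.9 -164.8] mag 170.6
tcp at height 0.1 [0.6432 0.1027 0.1475]
tcp at height 0.0 [0.6099 0.14   0.0609]
n [ 0.3335 -0.3726  0.866 ] tcp [0.52648934 0.24421294 0.24991344] j [-0.2   0.43 -0.41  1.71  0.2   1.03 -1.52] 9.95 0.06603957959458687
```

View pics/v3.png

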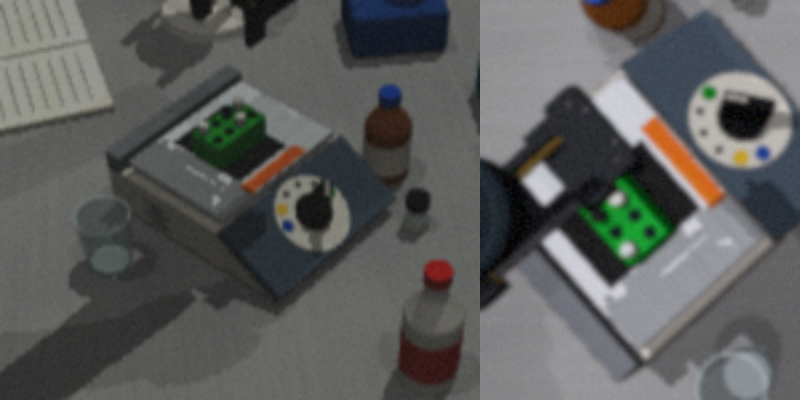

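play_rows --targets '[0.0214,-0.0254,0,4.03,1.61,5.89,0.04,0.0214,-0.0254,0,4.03,1.61,5.89,0.04,0.0214,-0.0254,0,4.03,1.61,5.89,0.04,0.0214,-0.0254,0,4.03,1.61,5.89,0.04,0.0214,-0.0254,0,4.03,1.61,5.89,0.04]'

```text
clock: 10.55
eef_pos: [0.6295, 0.114, 0.2417]
eef_rot: [-0.187, 0.797, 0.574, -0.004]
wrist_force: [1.3, 0.4, 1.0]
opening: 0.0399
```

play_rows --targets '[0.0214,-0.0254,-0.01,4.03,1.61,5.89,0.04,0.0214,-0.0254,-0.01,4.03,1.61,5.89,0.04,0,0,0,0,0,0,0.04,0,0,0,0,0,0,0.04]'

```text
clock: 10.95
eef_pos: [0.6716, 0.0645, 0.2196]
eef_rot: [-0.257, 0.721, 0.644, -0.006]
wrist_force: [0.1, 0.2, -0.6]
opening: 0.0398
```

```bash
python3 dial.py
```

```text
2.24 1 rotvec deg [ 0.6 -0.4 -0. ] mag 0.7
2.24 -1 rotvec deg [ -60.5   66.1 -155.7] mag 179.7
2.8 1 rotvec deg [-10.2  11.4 -27.8] mag 31.8
2.8 -1 rotvec deg [ 50.1 -54.7 128.4] mag 148.2
tcp at height 0.1 [0.6432 0.1027 0.1475]
tcp at height 0.0 [0.6099 0.14   0.0609]
n [ 0.3335 -0.3726  0.866 ] tcp [0.67164198 0.06453698 0.2195523 ] j [ 0.3   0.91 -0.59  1.12  0.03  1.51 -0.28] 10.95 0.039805535710958906
```

play_rows --targets '[-0.0125,0.0153,-0.032,0,0,0,0.04,-0.0125,0.0153,-0.032,0,0,0,0.04,-0.0125,0.0153,-0.032,0,0,0,0.04,0,0,0,0,0,0,0.04,0,0,0,0,0,0,0.04]'

```text
clock: 11.45
eef_pos: [0.6347, 0.1121, 0.1291]
eef_rot: [-0.255, 0.719, 0.646, -0.004]
wrist_force: [0.6, 0.5, 0.5]
opening: 0.0397
```

```bash
python3 dial.py | tail -2; python3 - <<'E'
from h import *
v=eyes.get_image("side")[:,:,::-1]
cv2.imwrite("pics/v4.png",cv2.resize(v[90:210,190:340],(750,600),interpolation=cv2.INTER_CUBIC))
E
```

```text
tcp at height 0.0 [0.6099 0.14   0.0609]
n [ 0.3335 -0.3726  0.866 ] tcp [0.63470824 0.11207675 0.12906745] j [ 0.28  0.94 -0.59  1.31  0.04  1.28 -0.3 ] 11.45 0.03967974309250296
```

View pics/v4.png

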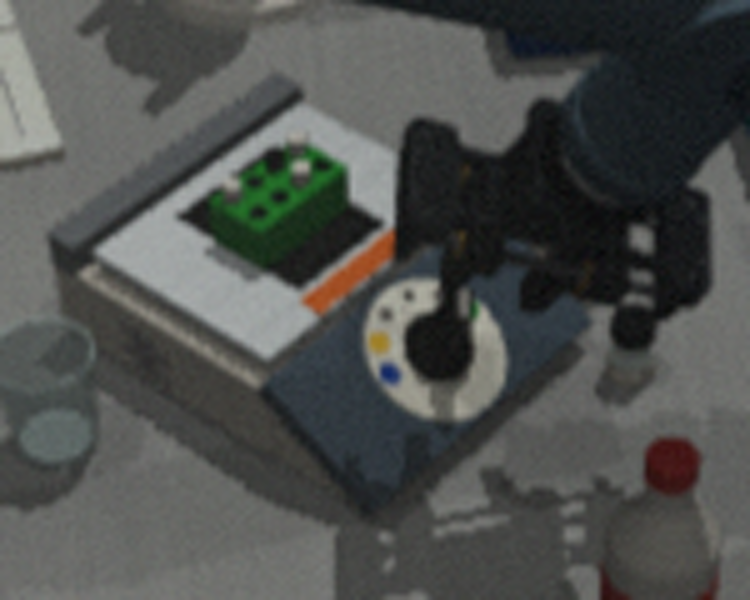

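play_rows --targets '[-0.009,0.01,-0.024,0,0,0,0.04,-0.009,0.01,-0.024,0,0,0,0.04,-0.006,0.0065,-0.0166,0,0,0,0.04,0,0,0,0,0,0,0.04,0,0,0,0,0,0,0.04]'

```text
clock: 12.0
eef_pos: [0.613, 0.1369, 0.0648]
eef_rot: [-0.254, 0.72, 0.645, -0.003]
wrist_force: [0.4, -0.5, 0.9]
opening: 0.0403
```

play_rows --targets '[-0.001,0.001,0,0,0,0,0.02,0,0,0,0,0,0,0.01,0,0,0,0,0,0,0.005,0,0,0,0,0,0,0.005,0,0,0,0,0,0,0.005]' --grip_force 15

```text
clock: 12.5
eef_pos: [0.6116, 0.1382, 0.0633]
eef_rot: [-0.254, 0.72, 0.645, -0.003]
wrist_force: [4.3, 0.0, -0.5]
opening: 0.0134
```

play_rows --targets '[0,0,0,-2.1,2.4,-5.55,0.005,0,0,0,-2.1,2.4,-5.55,0.005,0,0,0,-2.1,2.4,-5.55,0.005,0,0,0,-2.1,2.4,-5.55,0.005,0,0,0,-2.1,2.4,-5.55,0.005]'

```text
clock: 13.0
eef_pos: [0.611, 0.1384, 0.0637]
eef_rot: [-0.248, 0.87, 0.419, -0.076]
wrist_force: [3.0, -1.1, 2.4]
opening: 0.0139
```

play_rows --targets '[0,0,0,0,0,0,0.005,0,0,0,0,0,0,0.005]'

```text
clock: 13.2
eef_pos: [0.611, 0.1384, 0.0636]
eef_rot: [-0.248, 0.869, 0.423, -0.075]
wrist_force: [3.9, -2.0, 5.1]
opening: 0.0138
```

```bash
python3 dial.py | sed -n '3p;7p'
```

```text
2.8 1 rotvec deg [ 0.2 -0.2 -0.4] mag 0.5
n [ 0.3335 -0.3726  0.866 ] tcp [0.61097797 0.13838517 0.0636357 ] j [ 0.18  0.96 -0.45  1.4  -0.07  1.14 -0.77] 13.2 0.013843807412745933
```

At 2.8. I'll release and retreat along the dial axis.

play_rows --targets '[0,0,0,0,0,0,0.025,0,0,0,0,0,0,0.04,0,0,0,0,0,0,0.04,0,0,0,0,0,0,0.04,0.006,-0.0065,0.0166,0,0,0,0.04]'

```text
clock: 13.7
eef_pos: [0.6133, 0.1328, 0.0777]
eef_rot: [-0.249, 0.868, 0.422, -0.078]
wrist_force: [-0.2, 0.5, -0.4]
opening: 0.0399
```

play_rows --targets '[0.011,-0.012,0.03,0,0,0,0.04,0.014,-0.015,0.037,0,0,0,0.04,0.014,-0.015,0.037,0,0,0,0.04,0,0,0.05,0,0,0,0.04,-0.02,-0.04,0.02,0,0,0,0.04]'

```text
clock: 14.2
eef_pos: [0.6368, 0.0567, 0.2587]
eef_rot: [-0.249, 0.867, 0.426, -0.072]
wrist_force: [0.9, 0.3, 0.0]
opening: 0.0398
```

play_rows --targets '[-0.02,-0.045,0,0,0,0,0.04,-0.02,-0.045,0,0,0,0,0.04,-0.02,-0.045,0,0,0,0,0.04,-0.02,-0.045,0,0,0,0,0.04,0,0,0,0,0,0,0.04]'

```text
clock: 14.7
eef_pos: [0.5523, -0.1389, 0.2527]
eef_rot: [-0.246, 0.872, 0.416, -0.077]
wrist_force: [-0.2, -0.6, -0.0]
opening: 0.0397
```

```bash
python3 - <<'E'
from h import *
v=eyes.get_image("side")[:,:,::-1];t=eyes.get_image("top")[:,:,::-1]
o=np.hstack([cv2.resize(v[80:230,170:335],(400,364),interpolation=3),cv2.resize(t[140:320,55:250],(400,364),interpolation=3)])
cv2.imwrite("pics/v5.png",o)
E
```

```text
(no output)
```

View pics/v5.png

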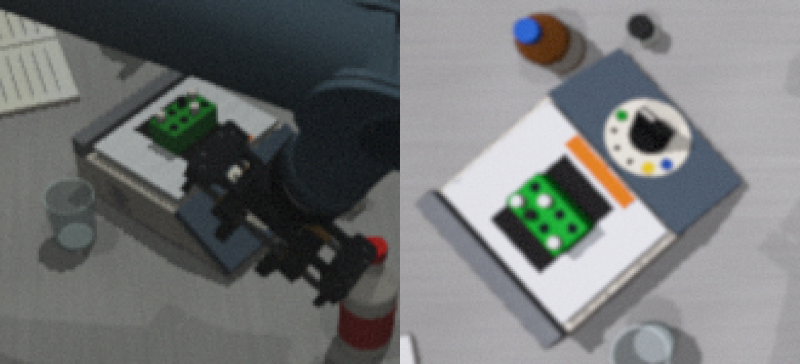

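The platform is level, the rack is centred on the mat (~549,213) and the arm is clear. One closer look at the pointer, with the modelled bar positions, before I hand in.

```bash
python3 - <<'E'
from h import *
t=eyes.get_image("top")[:,:,::-1]
p=np.load("p.npy");c=np.array([-.152,0,.024])+p[5]*u+.046*n
a=cv2.resize(t[180:235,150:210],(480,440),interpolation=3)
for th in(2.24,2.8):
    e=np.cos(th-1.4)*u-np.sin(th-1.4)*ey
    print(th,((proj("top",toW(*p[:3],[c+.024*e,c-.024*e]))-[150,180])*8).round().tolist())
cv2.imwrite("pics/d.png",a)
E
```

```text
2.24 [[156.0, 145.0], [324.0, 178.0]]
2.8 [[175.0, 108.0], [307.0, 216.0]]
```

View pics/d.png

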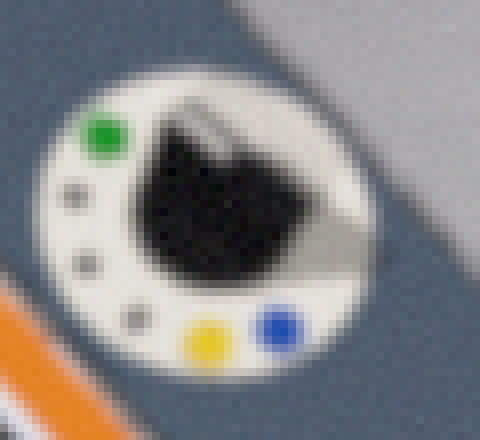

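The bar runs from about (175,108) to (310,205), which matches the 2.80 prediction of (175,108) to (307,216).

```bash
python3 -c "
from rig import robot;print(robot.hand_in())"
```

```text
the job is handed in; nothing more can be done
None
```

The job is done and handed in at about 15 s of the 72 s allowed; the hand-in itself gave no verdict.

- **Platform:** I pressed it down until it met the firm stop (TCP at 85 mm, 35 N). It stayed level in every later picture.
- **Rack:** The green rack was the one on the pad. It now stands upright on the mat, within about 5 mm of the middle by eye in the last top view.
- **Dial:** I turned it one click, from 2.24 to the green mark at 2.80, and released it. The final close-up shows the pointer bar where the model predicts it for 2.80, within about 1–2 image pixels.
- **Everything else:** The amber bottle, jar and beaker looked unmoved in the last pictures. The wash bottle showed only in part there, and the yellow and blue racks were outside the final crops. The arm's path stayed clear of all three. The gripper was clear and wrist force was near zero at hand-in.

No check failed or disagreed. Two things differed slightly from plan: one early row was cut short by the 50 mm limit, so the press was about 6 mm off centre along the strip. The rack was also gripped about 5 mm off its centre, which I allowed for when placing it.

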